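# File the strap templates in their rack

### The job

Clear the easel: stand the red and the blue template upright, bottom edge down, each in the rack slot edged in its own colour, fully down and not sticking out of the rack at either end. Leave the olive one standing in its slot. Set the templates down rather than dropping them, and do not disturb the bottles, tools and other things on the bench.

Things in the scene. Friction and masses are not known exactly. Their poses are not given: they have to be found in the camera images.
- red_template: Maroon-red acrylic plate 84 wide, 110 tall, 6 mm thick, 85 g; two windows 25-70 mm up, above them solid (black dot at the top). Origin: middle of its bottom edge, mid-thickness; x through the thickness, y along the width, z up to the top edge. Starts leaning on the easel, z 30 degrees off vertical towards the easel's -x, top 50 mm free on both faces.
- blue_template: Navy-blue template, otherwise the same as the red one, beside it on the easel (centres 55 mm either side of the middle of the ledge; which is on which side varies).
- olive_template: Olive-green template of the same size and axes, already standing in its slot of the rack. It stays there.
- easel: Fixed wooden easel. Origin on the bench, 20 mm below the foot of the templates; y along its 210 mm ledge, back board on the -x side, leaning with the templates and ending 60 mm up them. A lip in front, 5 mm clear of the templates, stands 6 mm above the ledge: draw a template 65 mm or more up along its own z, clear of lip and board, before turning it.
- rack: Fixed light-wood rack, 120 mm (x) by 220 mm (y), top at 62 mm. Three parallel slots run along its x right through, at y = -75, 0 and +75 mm, each 14 mm wide and 50 mm deep (floor at 12 mm). Origin: centre of its underside, on the bench.
- tag_red: The rack slot edged in maroon red (3 mm thick strips fixed along both sides of its mouth, 16 mm apart, and tabs down both ends). Origin: centre of that slot's floor, 12 mm above the bench; strips' top is 53 mm above it. x along the slot (120 mm), y across it, z up. Which of the rack's slots it is varies.
- tag_blue: The rack slot edged in navy blue; same layout and origin as the red one.
- tag_olive: The rack slot edged in olive green, taken by the olive template; same layout.
- paint_bottle: Bystander: square navy bottle of edge paint with a white cap, 42 x 42 mm, 110 mm tall, standing on a round cork mat between easel and rack. Origin: centre of its base.
- tin: Bystander: blue tin, 64 mm across, 55 mm tall. Origin: centre of its base.
- brush: Bystander: small brush lying on the bench.
- awl: Bystander: yellow-handled awl lying on the bench, towards the robot.
- mallet: Bystander: hammer lying on the bench beyond the rack.
- wax_block: Bystander: yellowish wax block 80 x 120 x 45 mm. Origin: centre of its underside.
- water_bottle: Bystander: clear water bottle with a blue label, 200 mm tall, 64 mm across. Origin: centre of its base.

How it is judged:
By the outcome, as a careful person would: the job done as asked, in the order asked, and still so for the second after the job is handed in, with the robot touching nothing.
It also fails if it takes over 64 s, if anything falls off the work surface, if the arm or the gripper's body presses on something with over 40 N, if the wrist force passes 120 N, or if a joint passes its speed limit or range.

### The arm

A 7-joint arm with a two-finger parallel gripper is mounted at the origin on the work surface. World frame = base frame: x ahead of the robot, y to its left, z up, the work surface at z = 0. Lengths are in m, angles in rad, forces in N, time in s.
With the tool pointing down it reaches from about 0.4 to 0.85 m from the base axis. Payload 10.4 kg.
Tool frame: the origin (TCP) lies at the very end of the fingers, on their centre line; the grasp point (between the pads) lies 19 mm behind it (manip.grip_point_offset is the distance from the TCP to the grasp point, in m); z points along the fingers, y is the line along which they close (so a half turn about z gives the same grasp; the last joint's range is limited). The gripper opens to 85 mm and grips with 20 to 120 N. Pads are 22 mm wide; open, the fingers measure 114 mm over their backs; the gripper's body (76 mm by 85 mm) begins 54 mm behind the grasp point. The pads swing forward as they close: fully open they stand 13 mm farther back than shut.
Start: joints at [-1.282, 0.332, -0.065, 1.46, 0.022, 1.35, -0.088], TCP at [0.192, 0.595, 0.231] pointing down, gripper open.
Joint ranges: [-2.6, 2.6], [-0.5, 2.12], [-1.47, 1.34], [0.16, 2.42], [-1.27, 4.41], [0.06, 2.06], [-2.6, 2.6]. Speed limits (rad/s): [2.22, 2.22, 2.79, 2.79, 3.14, 3.14, 3.14].

### API

Orientations are given as a unit quaternion [x, y, z, w].
In Python, from workcell import manip gives the robot as it stands. The module is installed in compiled form; this text tells all that it offers.
- The arm moves only by the tool step_arm, never from a script. Its argument "moves" is a list of rows, each a list of 7 numbers: the closure, from 0 (fully open) to 1 (shut), then the shift along the world's x, y, z in mm, then the turn, a rotation vector about the world's x, y, z in rad. In form: [[grip, tx, ty, tz, ax, ay, az], ...]. A call has 1 to 10 rows; each row is the pose to reach, as a shift and turn from the pose commanded when the call began; what a row does not reach only later rows make up. A row lasts 1/10 s, in which the tool goes at most 50 mm and 8.59 degrees, less where a joint would pass 70% of its speed; a pose out of reach is approached as far as the arm can. A call with a gripper value outside its range is refused whole. The fingers move at their own pace and stop on an object; "grip_force" is the grip in N (left out, the last holds). Time passes only in rows, so rows that repeat a pose let the fingers close. It gives the time, the measured TCP pose, the force, the opening and the grip force at its end, in the units of the state.
- manip.get_obs(): the state, without advancing time (a new reading comes with each control period).
- manip.camera(name): name is "side" or "top"; returns a dict with "image" (400x640x3 uint8, blue, green, red), "K" (3x3 intrinsics, pixels), "dist_coeffs" ([k1, k2, p1, p2, k3] as OpenCV has them; the pictures are not rectified), "rvec" (rotation vector, rad) and "tvec" (3), from world to camera coordinates, as OpenCV has them. Camera axes: x right, y down, z forward; pixel columns grow to the right and rows downward; lengths in m; the calibration is good to about 2 mm. A picture is of the moment at which its call begins. There is no depth.
- manip.hand_in(): hands the job in; it is judged then, once.
The state is a dict: "clock": time; "joint_pos": joint angles; "joint_velocities": joint speeds; "tau": joint torques, N m; "position": TCP position; "ee_rot": TCP orientation; "ft_force": force on the tool from outside, world axes, zero at the start; "torque": the same for the moment, N m; "grip_width": opening from 0.0 (shut) to 1.0 (fully open); "grasp_force": force on a finger pad.
Only numpy, scipy, OpenCV 4.12 (cv2) and the standard library are available. Lean on these libraries where they do the work, as an engineer would, in place of code of your own. Each camera call takes 0.05 s, during which the arm holds its last target. There are 200 camera calls.

## Working session

There is one attempt and no reset: what is moved stays moved. The work goes in short steps, Python scripts to look and compute and a tool call to move; the robot and the scene stay as the last step left them, time stands still between calls to the robot, and variables do not carry over. Pictures are saved under pics/ and viewed, at most 10 in all, crops included, and the job is handed in when it is done.

Besides the shell and the picture viewer there is one more tool, called by a JSON object that holds its "name" and its "arguments". step_arm: Moves the arm, as the interface text tells. Its arguments: {"type":"object","properties":{"moves":{"type":"array","items":{"type":"array","items":{"type":"number"}}},"grip_force":{"type":"number"}},"required":["moves"]}

```bash
mkdir -p pics; python3 - <<'E'
from workcell import manip
import cv2,numpy as np,pickle
for n in("side","top"):
    c=manip.camera(n); cv2.imwrite(f"pics/{n}0.png",c["image"]); pickle.dump(c,open(f"{n}0.pkl","wb"))
    R=cv2.Rodrigues(np.array(c["rvec"]))[0]; print(n,(-R.T@np.array(c["tvec"]).ravel()).round(3),R.round(2).tolist(),np.array(c["K"]).round(0).tolist(),c["dist_coeffs"])
o=manip.get_obs(); print(o,manip.grip_point_offset)
E
```

```text
side [ 0.486 -1.118  0.817] [[1.0, -0.03, 0.02], [0.0, -0.56, -0.83], [0.04, 0.83, -0.56]] [[422.0, 0.0, 322.0], [0.0, 422.0, 194.0], [0.0, 0.0, 1.0]] [-0.0413176  0.         0.         0.         0.       ]
top [0.408 0.014 1.725] [[0.0, -1.0, -0.0], [-1.0, -0.0, -0.08], [0.08, 0.0, -1.0]] [[515.0, 0.0, 324.0], [0.0, 515.0, 195.0], [0.0, 0.0, 1.0]] [-0.09628999  0.          0.          0.          0.        ]
{'clock': 0.1, 'joint_pos': array([-1.28160149,  0.33278964, -0.06468901,  1.46081623,  0.02161495,
        1.3498909 , -0.08849143]), 'joint_velocities': array([ 0.00264369, -0.00167669, -0.00271751, -0.00165789, -0.00068822,
       -0.00012521,  0.00168461]), 'tau': array([ 2.07497025e-03, -6.26753283e+01,  4.96908033e-02, -3.92431998e+01,
        1.63245300e-02,  6.97814699e-03,  2.44586363e-05]), 'position': array([0.19164607, 0.59456276, 0.23062698]), 'ee_rot': array([ 1.55256881e-01,  9.87873947e-01, -6.01327309e-04, -5.84395210e-05]), 'ft_force': array([ 0.0889007 ,  0.92877885, -0.22855967]), 'torque': array([0.00434465, 0.00283259, 0.02275456]), 'grasp_force': 0.0, 'grip_width': 1.0001410385717031} 0.0187
```

View pics/side0.png

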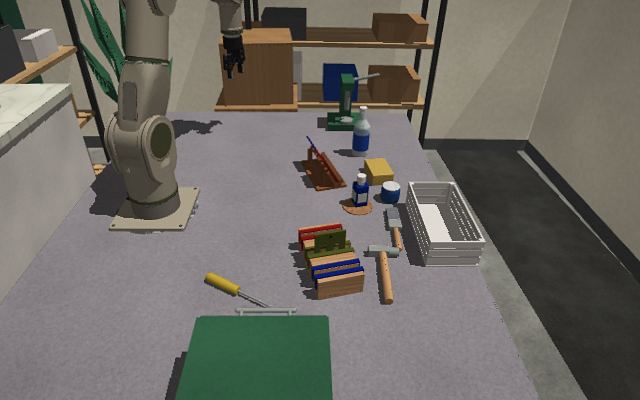

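View pics/top0.png

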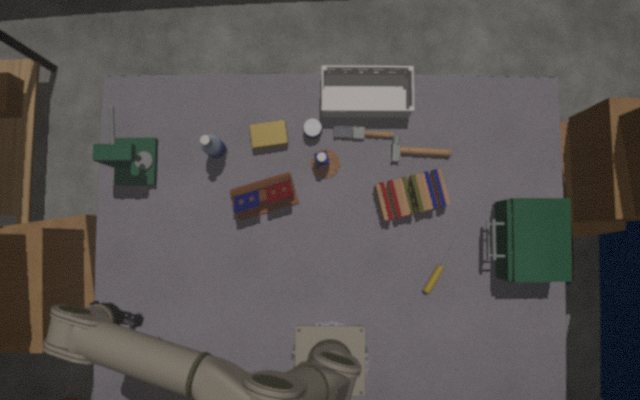

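```bash
python3 - <<'E'
import cv2,pickle,numpy as np
t=pickle.load(open("top0.pkl","rb"))["image"]; s=pickle.load(open("side0.pkl","rb"))["image"]
def crop(im,x,y,w,h,k,name,step=10):
    a=cv2.resize(im[y:y+h,x:x+w],None,fx=k,fy=k,interpolation=cv2.INTER_CUBIC)
    a=cv2.convertScaleAbs(a,alpha=1.3,beta=10)
    for i in range(x-x%step+step,x+w,step): cv2.line(a,(int((i-x+.5)*k),0),(int((i-x+.5)*k),6),(255,255,255),1);cv2.putText(a,str(i),(int((i-x+.5)*k)-10,16),0,.35,(255,255,255))
    for j in range(y-y%step+step,y+h,step): cv2.line(a,(0,int((j-y+.5)*k)),(6,int((j-y+.5)*k)),(255,255,255),1);cv2.putText(a,str(j),(8,int((j-y+.5)*k)+4),0,.35,(255,255,255))
    return a
cv2.imwrite("pics/top_c.png",np.vstack([crop(t,225,168,80,54,10,"")[:540]])[:, :800])
cv2.imwrite("pics/rack_c.png",crop(t,370,165,85,60,9,""))
a=crop(s,292,130,62,65,6,"");b=crop(s,292,218,76,84,5,"")
H=max(a.shape[0],b.shape[0]);z=lambda m:np.vstack([m,np.zeros((H-m.shape[0],m.shape[1],3),np.uint8)])
cv2.imwrite("pics/side_c.png",np.hstack([z(a),z(b)]))
E
```

```text
(no output)
```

View pics/top_c.png

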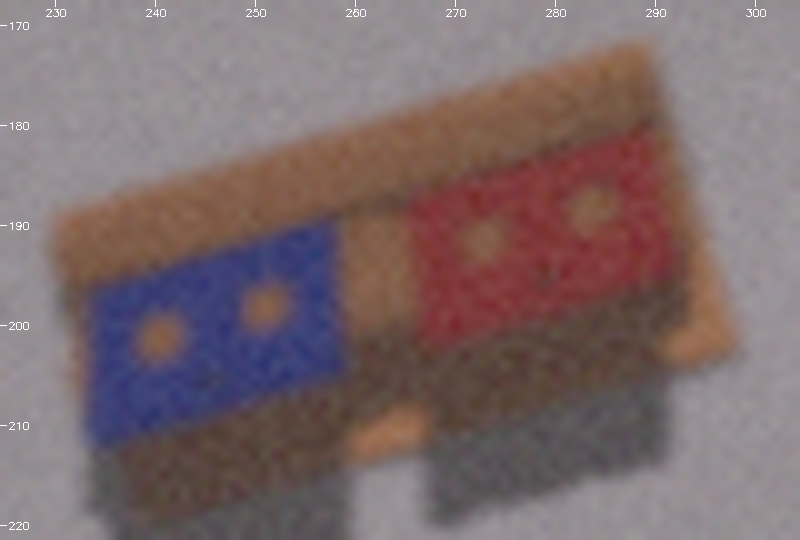

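View pics/rack_c.png

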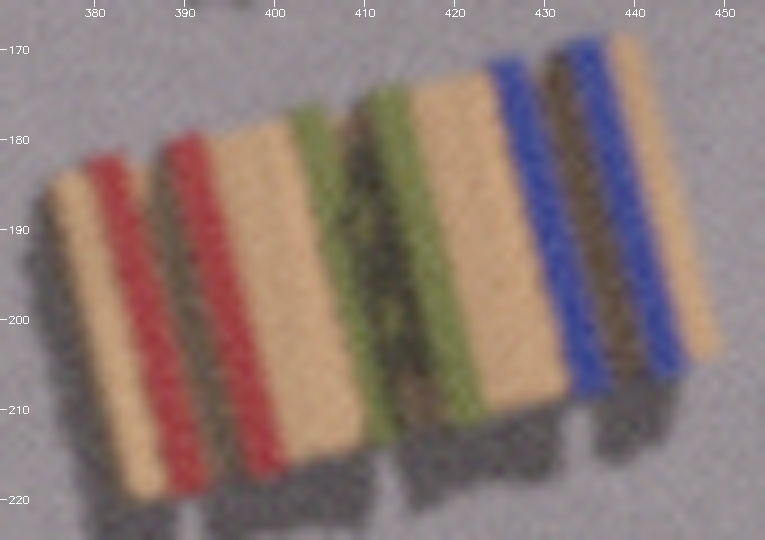

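View pics/side_c.png

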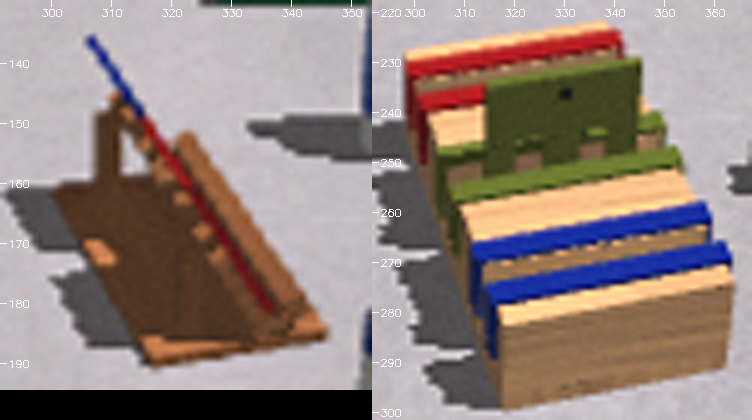

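```bash
cat > geo.py <<'E'
import cv2,pickle,numpy as np
from scipy.optimize import least_squares
from scipy.spatial.transform import Rotation as Ro
C={n:pickle.load(open(n+"0.pkl","rb")) for n in("top","side")}
def proj(n,P):
    c=C[n];return cv2.projectPoints(np.atleast_2d(P).astype(float),np.array(c["rvec"]),np.array(c["tvec"]),np.array(c["K"]),np.array(c["dist_coeffs"]))[0][:,0]
def pose(p,P):return np.asarray(P)@Ro.from_euler('z',p[2]).as_matrix().T+[p[0],p[1],0]
E
python3 - <<'E'
from geo import *
s30,c30=.5,3**.5/2
def pl(yc,x,y,z): # plate point in easel frame
    x,y,z=x/1e3,y/1e3,z/1e3
    return [x*c30-z*s30, yc+y, .02+x*s30+z*c30]
B,Rr=.055,-.055
E=[("top",pl(B,-3,42,110),(234,212.5)),("top",pl(B,-3,-42,110),(259.3,205)),("top",pl(Rr,-3,42,110),(267.7,202.5)),("top",pl(Rr,-3,-42,110),(292.5,194.7)),
("side",pl(B,0,-42,110),(306.5,136)),("side",pl(Rr,0,-42,110),(315.7,149.5)),("side",pl(Rr,0,-42,2),(336.5,181.5))]
h=.062;t=.065
k9=lambda x,y:(370+x/9-.5,165+y/9-.5); k5=lambda x,y:(292+(x-372)/5-.5,218+y/5-.5)
# rack frame: x approx +x world, y +75 = red
A=[("top",[.06,.11,h],k9(50,180)),("top",[.06,-.11,h],k9(640,36)),("top",[-.06,-.11,h],k9(718,357)),("top",[-.06,.11,h],k9(130,500)),
("top",[.06,.075,t],k9(150,150)),("top",[-.06,.075,t],k9(226,485)),("top",[.06,-.075,t],k9(547,55)),("top",[-.06,-.075,t],k9(627,385)),
("side",[-.06,-.11,h],k5(502,325)),("side",[.06,-.11,h],k5(732,280)),("side",[-.06,-.11,0],k5(503,410)),("side",[.06,-.11,0],k5(726,367))]
for name,D,x0 in(("easel",E,[.45,.2,.25]),("rack",A,[.45,-.25,.25])):
    f=lambda p:np.concatenate([proj(n,pose(p,P))[0]-q for n,P,q in D])
    r=least_squares(f,x0,loss="soft_l1"); print(name,r.x.round(4),np.degrees(r.x[2]));print(f(r.x).reshape(-1,2).round(1).tolist())
E
```

```text
easel [0.5638 0.2274 0.288 ] 16.502042605494413
[[-0.4, 0.3], [-0.1, 0.3], [-0.6, 0.4], [0.3, 0.7], [6.2, 9.5], [6.6, 10.7], [-0.3, -0.2]]
rack [ 0.5455 -0.2674  0.2414] 13.830620883068299
[[0.2, -0.3], [-0.3, -0.1], [0.3, -0.2], [0.3, 0.0], [-0.4, 0.4], [0.3, -0.9], [-0.1, 0.1], [0.3, -0.8], [-0.1, -0.4], [0.1, 0.0], [-0.7, -0.1], [-0.6, -0.2]]
```

```bash
python3 - <<'E'
from geo import *
s30,c30=.5,3**.5/2
def pl(yc,x,y,z):
    x,y,z=x/1e3,y/1e3,z/1e3
    return [x*c30-z*s30, yc+y, .02+x*s30+z*c30]
p=[.5638,.2274,.288]
out=[]
for n,(x0,y0,w,hh,k) in {"top":(225,168,80,54,7),"side":(292,126,68,68,7)}.items():
    a=cv2.resize(C[n]["image"][y0:y0+hh,x0:x0+w],None,fx=k,fy=k,interpolation=cv2.INTER_CUBIC)
    for yc,col in((.055,(255,255,0)),(-.055,(0,255,255))):
        for xs in(-3,3):
            q=proj(n,pose(p,[pl(yc,xs,y,z) for y,z in((-42,0),(42,0),(42,110),(-42,110))]));print(n,yc,xs,q.round(1).tolist())
            cv2.polylines(a,[((q-[x0,y0]+.5)*k).astype(int)],True,col,1)
    cv2.imwrite("pics/tmp.png",a);out.append(a)
H=max(a.shape[0] for a in out)
out=[np.vstack([m,np.zeros((H-m.shape[0],m.shape[1],3),np.uint8)]) for m in out]
o=np.hstack(out);cv2.imwrite("pics/ov.png",cv2.resize(o,None,fx=.76,fy=.76))
E
```

```text
top 0.055 -3 [[258.3, 191.2], [234.2, 198.3], [233.5, 212.8], [259.1, 205.3]]
top 0.055 3 [[257.8, 189.6], [233.6, 196.7], [232.9, 211.1], [258.6, 203.6]]
top -0.055 -3 [[290.0, 181.9], [265.8, 189.0], [267.1, 202.9], [292.8, 195.4]]
top -0.055 3 [[289.5, 180.3], [265.3, 187.4], [266.5, 201.3], [292.2, 193.8]]
side 0.055 -3 [[325.8, 166.9], [318.9, 156.3], [305.4, 135.8], [312.0, 146.0]]
side 0.055 3 [[327.1, 166.0], [320.2, 155.4], [306.7, 134.9], [313.4, 145.0]]
side -0.055 -3 [[335.7, 182.1], [328.0, 170.3], [314.1, 149.3], [321.5, 160.7]]
side -0.055 3 [[337.1, 181.2], [329.4, 169.4], [315.5, 148.3], [323.0, 159.7]]
```

View pics/ov.png

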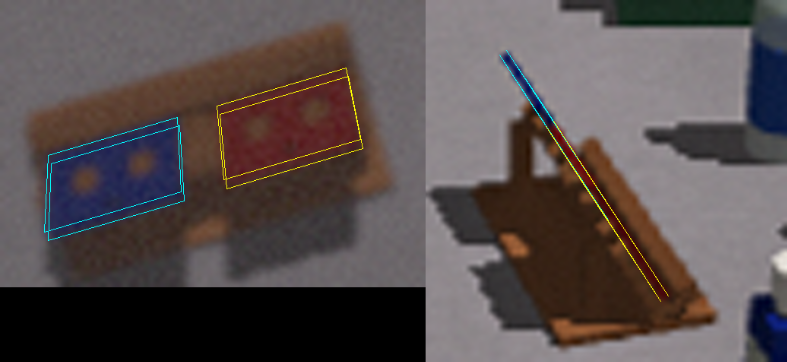

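```bash
cat >> geo.py <<'E'
EAS=[.5638,.2274,.288]; RACK=[.5455,-.2674,.2414]; TIP=.072
def tool(Rp): # plate rotation -> tool rotation
    return Ro.from_matrix(np.column_stack([Rp[:,1],Rp[:,0],-Rp[:,2]]))
def easel_pose(yc,up=0.,tip=TIP): # TCP pose at the plate, drawn 'up' along plate z
    Rp=(Ro.from_euler('z',EAS[2])*Ro.from_euler('y',-np.pi/6)).as_matrix()
    o=pose(EAS,[[0,yc,.02]])[0]
    return o+Rp[:,2]*(tip+up),tool(Rp)
def rack_pose(ys,bottom,tip=TIP,dx=0.): # plate bottom edge at world z = bottom
    o=pose(RACK,[[dx,ys,bottom]])[0]
    return o+[0,0,tip],tool(Ro.from_euler('z',RACK[2]-np.pi/2).as_matrix())
def diff(tg):
    from workcell import manip
    o=manip.get_obs();p,R=tg;R0=Ro.from_quat(o["ee_rot"])
    print("t",round(o["clock"],1),"tgt",np.round(p*1000),"shift",((p-o["position"])*1000).round(1),"turn",(R*R0.inv()).as_rotvec().round(3),"F",np.round(o["ft_force"],1),"w",round(o["grip_width"],3),"g",round(o["grasp_force"],1))
    return o
E
python3 - <<'E'
from geo import *
diff(easel_pose(-.055,.1))
diff(easel_pose(-.055,0))
E
```

```text
t 0.1 tgt [497. 150. 169.] shift [ 305.3 -444.3  -61.7] turn [ 0.381 -0.39  -0.948] F [ 0.1  0.9 -0.2] w 1.0 g 0.0
t 0.1 tgt [545. 164.  82.] shift [ 353.3 -430.1 -148.3] turn [ 0.381 -0.39  -0.948] F [ 0.1  0.9 -0.2] w 1.0 g 0.0
```

{"name": "step_arm", "arguments": {"moves": [[0.4,40,-58,0,0.05,-0.05,-0.12],[0.4,80,-117,0,0.1,-0.1,-0.25],[0.4,120,-175,0,0.15,-0.15,-0.37],[0.4,160,-233,0,0.2,-0.2,-0.5],[0.4,200,-291,0,0.25,-0.26,-0.62],[0.4,235,-342,0,0.3,-0.31,-0.74],[0.4,270,-393,0,0.34,-0.35,-0.85],[0.4,305,-444,-20,0.381,-0.39,-0.948],[0.4,305,-444,-50,0.381,-0.39,-0.948],[0.4,305,-444,-62,0.381,-0.39,-0.948]], "grip_force": 40}}

```text
clock: 1.1
position: [0.4716, 0.187, 0.1905]
ee_rot: [0.578, 0.773, 0.209, 0.155]
ft_force: [1.6, 0.5, -0.8]
grip_width: 0.602
grasp_force: 0.0
```

```bash
python3 - <<'E'
from geo import *
o=diff(easel_pose(-.055,.1)); print(o["joint_pos"].round(2))
diff(easel_pose(-.055,0))
E
```

```text
t 1.1 tgt [497. 150. 169.] shift [ 25.3 -36.7 -21.5] turn [-0.002  0.003  0.   ] F [ 1.6  0.5 -0.8] w 0.602 g 0.0
[-0.94 -0.3   0.33  2.27  0.4   0.68 -0.57]
t 1.1 tgt [545. 164.  82.] shift [  73.3  -22.5 -108.1] turn [-0.002  0.003  0.   ] F [ 1.6  0.5 -0.8] w 0.602 g 0.0
```

{"name": "step_arm", "arguments": {"moves": [[0.4,0,0,0,0,0,0],[0.4,0,0,0,0,0,0]]}}

```text
clock: 1.3
position: [0.4707, 0.1877, 0.1895]
ee_rot: [0.579, 0.773, 0.207, 0.155]
ft_force: [-0.0, 0.7, 0.9]
grip_width: 0.601
grasp_force: 0.0
```

```bash
python3 - <<'E'
from geo import *
o=diff(easel_pose(-.055,.1)); print(o["joint_pos"].round(2))
diff(easel_pose(-.055,0))
E
```

```text
t 1.3 tgt [497. 150. 169.] shift [ 26.2 -37.5 -20.6] turn [-0.    -0.     0.002] F [-0.   0.7  0.9] w 0.601 g 0.0
[-0.94 -0.3   0.33  2.27  0.4   0.68 -0.57]
t 1.3 tgt [545. 164.  82.] shift [  74.2  -23.3 -107.2] turn [-0.    -0.     0.002] F [-0.   0.7  0.9] w 0.601 g 0.0
```

{"name": "step_arm", "arguments": {"moves": [[0.4,14,-20,-11,0,0,0.001],[0.4,26.2,-37.5,-20.6,0,0,0.002],[0.4,26.2,-37.5,-20.6,0,0,0.002],[0.4,26.2,-37.5,-20.6,0,0,0.002]]}}

```text
clock: 1.7
position: [0.4967, 0.1524, 0.1698]
ee_rot: [0.577, 0.775, 0.208, 0.155]
ft_force: [-0.7, 1.5, -0.1]
grip_width: 0.603
grasp_force: 0.0
```

```bash
python3 - <<'E'
from geo import *
o=diff(easel_pose(-.055,.1)); print(o["joint_pos"].round(2))
diff(easel_pose(-.055,0))
E
```

```text
t 1.7 tgt [497. 150. 169.] shift [ 0.3 -2.2 -0.9] turn [-0.001  0.001 -0.003] F [-0.7  1.5 -0.1] w 0.603 g 0.0
[-0.94 -0.26  0.46  2.28  0.36  0.6  -0.42]
t 1.7 tgt [545. 164.  82.] shift [ 48.2  12.  -87.5] turn [-0.001  0.001 -0.003] F [-0.7  1.5 -0.1] w 0.603 g 0.0
```

{"name": "step_arm", "arguments": {"moves": [[0.4,12,1,-22,0,0,0],[0.4,24,5,-44,0,0,0],[0.4,34,8,-62,0,0,0],[0.4,42,10.5,-76,0,0,0],[0.4,48.2,12,-87,0,0,0],[0.4,48.2,12,-87,0,0,0],[0.4,48.2,12,-87,0,0,0]]}}

```text
clock: 2.4
position: [0.5447, 0.1644, 0.0828]
ee_rot: [0.576, 0.775, 0.208, 0.155]
ft_force: [-0.2, -0.2, 0.1]
grip_width: 0.6
grasp_force: 0.0
```

```bash
python3 - <<'E'
from geo import *
o=diff(easel_pose(-.055,0)); print(o["joint_pos"].round(2))
im=manip=None
from workcell import manip
s=manip.camera("side")["image"];t=manip.camera("top")["image"]
a=cv2.resize(s[100:200,270:370],None,fx=4,fy=4,interpolation=cv2.INTER_CUBIC);b=cv2.resize(t[145:245,215:315],None,fx=4,fy=4,interpolation=cv2.INTER_CUBIC)
cv2.imwrite("pics/g1.png",np.hstack([a,cv2.convertScaleAbs(b,alpha=1.5)]))
E
```

```text
t 2.4 tgt [545. 164.  82.] shift [ 0.2  0.1 -0.4] turn [-0.     0.    -0.004] F [-0.2 -0.2  0.1] w 0.6 g 0.0
[-0.99  0.05  0.6   2.26  0.08  0.32 -0.18]
```

View pics/g1.png

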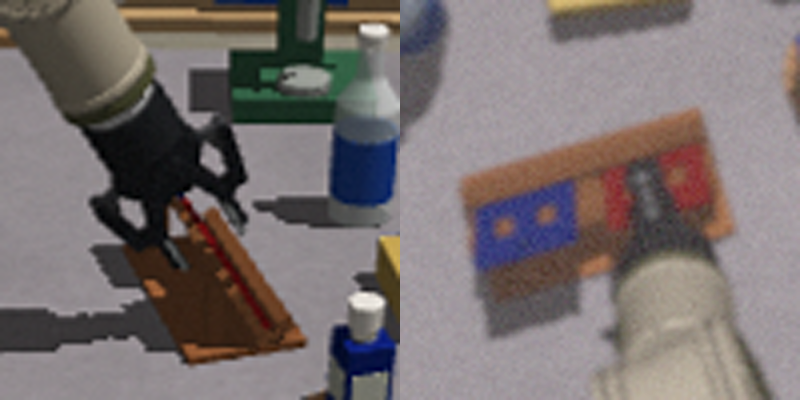

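The open fingers straddle the red plate (side crop about (185,200)), centred on it in the top view; the template lies midway between the tips. Close.

{"name": "step_arm", "arguments": {"moves": [[1,0,0,0,0,0,0],[1,0,0,0,0,0,0],[1,0,0,0,0,0,0],[1,0,0,0,0,0,0],[1,0,0,0,0,0,0],[1,0,0,0,0,0,0]]}}

```text
clock: 3.1
position: [0.5462, 0.1636, 0.0835]
ee_rot: [0.577, 0.774, 0.209, 0.155]
ft_force: [2.0, 0.9, 5.3]
grip_width: 0.064
grasp_force: 40.9
```

```bash
python3 - <<'E'
from geo import *
o=diff(easel_pose(-.055,.12))
E
```

```text
t 3.1 tgt [487. 147. 186.] shift [-58.8 -16.2 102.7] turn [-0.002  0.003 -0.002] F [2.  0.9 5.3] w 0.064 g 40.9
```

{"name": "step_arm", "arguments": {"moves": [[1,-4,-1.1,7,0,0,0],[1,-11,-3,19,0,0,0],[1,-20,-5.5,35,0,0,0],[1,-30,-8.3,53,0,0,0],[1,-40,-11,70,0,0,0],[1,-50,-13.8,88,0,0,0],[1,-58,-16,102,0,0,0],[1,-58,-16,110,0,0,0],[1,-58,-16,130,0,0,0]]}}

```text
clock: 4.0
position: [0.486, 0.1465, 0.2108]
ee_rot: [0.577, 0.775, 0.206, 0.154]
ft_force: [0.0, -0.4, -0.8]
grip_width: 0.066
grasp_force: 40.5
```

```bash
python3 - <<'E'
from geo import *
o=diff(rack_pose(.075,.14)); print(o["joint_pos"].round(2))
p=pose(EAS,[[-.16,-.08,.27]])[0]
E
```

```text
t 4.0 tgt [ 528. -195.  212.] shift [  41.6 -341.1    1.2] turn [ 0.289  0.504 -1.579] F [ 0.  -0.4 -0.8] w 0.066 g 40.5
[-0.97 -0.36  0.45  2.25  0.39  0.74 -0.44]
```

{"name": "step_arm", "arguments": {"moves": [[1,1,-28,8,0.024,0.042,-0.131],[1,2,-56,15,0.048,0.084,-0.263],[1,5,-85,20,0.072,0.126,-0.395],[1,10,-113,20,0.096,0.168,-0.526],[1,14,-141,20,0.12,0.21,-0.658],[1,19,-170,20,0.144,0.252,-0.79],[1,23,-198,20,0.168,0.294,-0.92],[1,28,-226,20,0.193,0.336,-1.053],[1,32,-255,20,0.217,0.378,-1.184],[1,36,-283,20,0.241,0.42,-1.315]]}}

```text
clock: 5.0
position: [0.5233, -0.1367, 0.232]
ee_rot: [0.968, 0.248, 0.039, 0.03]
ft_force: [-0.0, 0.3, -1.6]
grip_width: 0.062
grasp_force: 40.4
```

```bash
python3 - <<'E'
from geo import *
o=diff(rack_pose(.075,.14)); print(o["joint_pos"].round(2))
E
```

```text
t 5.0 tgt [ 528. -195.  212.] shift [  4.3 -57.9 -20. ] turn [ 0.051  0.084 -0.259] F [-0.   0.3 -1.6] w 0.062 g 40.4
[-0.64  0.07  0.84  1.8  -0.03  1.2  -0.86]
```

{"name": "step_arm", "arguments": {"moves": [[1,2,-29,-10,0.025,0.042,-0.13],[1,4.3,-57.9,-20,0.051,0.084,-0.259],[1,4.3,-57.9,-20,0.051,0.084,-0.259],[1,4.3,-57.9,-20,0.051,0.084,-0.259],[1,4.3,-57.9,-20,0.051,0.084,-0.259]]}}

```text
clock: 5.5
position: [0.5276, -0.1929, 0.2123]
ee_rot: [0.992, 0.124, 0.001, 0.0]
ft_force: [0.7, 0.6, -0.8]
grip_width: 0.065
grasp_force: 40.5
```

```bash
python3 - <<'E'
from geo import *
o=diff(rack_pose(.075,.078)); print(o["joint_pos"].round(2))
from workcell import manip
s=manip.camera("side");t=manip.camera("top");pickle.dump((s,t),open("h1.pkl","wb"))
a=cv2.resize(s["image"][180:270,280:370],None,fx=4.4,fy=4.4,interpolation=cv2.INTER_CUBIC);b=cv2.resize(t["image"][145:235,360:450],None,fx=4.4,fy=4.4,interpolation=cv2.INTER_CUBIC)
cv2.imwrite("pics/h1.png",np.hstack([a,cv2.convertScaleAbs(b,alpha=1.5)]))
for n in("side","top"):print(n,proj(n,pose(RACK,[[x,.075+y,z] for z in(.14,.25) for x in(-.042,.042) for y in (-.003,.003)])).round(1).tolist())
E
```

```text
t 5.5 tgt [ 528. -195.  150.] shift [ -0.   -1.7 -62.3] turn [ 0.     0.002 -0.007] F [ 0.7  0.6 -0.8] w 0.065 g 40.5
[-0.5   0.27  0.91  1.7  -0.22  1.28 -0.86]
side [[306.9, 212.2], [306.4, 210.9], [336.8, 207.9], [336.2, 206.6], [307.1, 177.4], [306.6, 176.2], [338.7, 173.5], [338.0, 172.3]]
top [[397.6, 210.7], [395.8, 211.2], [390.9, 184.4], [389.1, 184.8], [403.0, 208.8], [400.9, 209.3], [395.8, 180.5], [393.7, 181.0]]
```

View pics/h1.png

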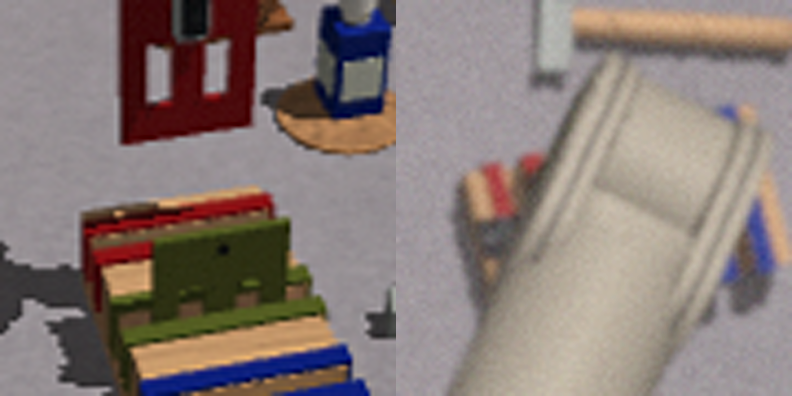

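{"name": "step_arm", "arguments": {"moves": [[1,0,-1,-15,0,0.002,-0.006],[1,0,-1.7,-30,0,0.002,-0.006],[1,0,-1.7,-45,0,0.002,-0.006],[1,0,-1.7,-58,0,0.002,-0.006],[1,0,-1.7,-62,0,0.002,-0.006],[1,0,-1.7,-62,0,0.002,-0.006],[1,0,-1.7,-62,0,0.002,-0.006]]}}

```text
clock: 6.3
position: [0.5277, -0.1957, 0.1508]
ee_rot: [0.993, 0.12, 0.0, 0.0]
ft_force: [0.3, 0.8, -0.3]
grip_width: 0.067
grasp_force: 40.6
```

```bash
python3 - <<'E'
from geo import *
o=diff(rack_pose(.075,.012)); print(o["joint_pos"].round(2))
E
```

```text
t 6.3 tgt [ 528. -195.   84.] shift [ -0.1   1.1 -66.8] turn [0.001 0.001 0.001] F [ 0.3  0.8 -0.3] w 0.067 g 40.6
[-0.46  0.34  0.88  1.77 -0.28  1.16 -0.82]
```

{"name": "step_arm", "arguments": {"moves": [[1,0,1,-5,0,0,0],[1,0,1,-11,0,0,0],[1,0,1,-17,0,0,0],[1,0,1,-23,0,0,0],[1,0,1,-29,0,0,0],[1,0,1,-35,0,0,0],[1,0,1,-40,0,0,0],[1,0,1,-40,0,0,0]]}}

```text
clock: 7.1
position: [0.5271, -0.1943, 0.1097]
ee_rot: [0.993, 0.12, -0.0, 0.0]
ft_force: [-0.2, -0.4, -1.1]
grip_width: 0.067
grasp_force: 40.6
```

No contact force; continue to the floor.

{"name": "step_arm", "arguments": {"moves": [[1,0,0,-6,0,0,0],[1,0,0,-12,0,0,0],[1,0,0,-18,0,0,0],[1,0,0,-22,0,0,0],[1,0,0,-23,0,0,0],[1,0,0,-23,0,0,0]]}}

```text
clock: 7.7
position: [0.5274, -0.1945, 0.0873]
ee_rot: [0.993, 0.12, -0.0, 0.0]
ft_force: [-0.9, 0.1, -0.1]
grip_width: 0.065
grasp_force: 40.6
```

{"name": "step_arm", "arguments": {"moves": [[1,0,0,-1,0,0,0],[1,0,0,-2,0,0,0],[1,0,0,-2,0,0,0]]}}

```text
clock: 8.0
position: [0.5276, -0.1945, 0.0857]
ee_rot: [0.993, 0.12, 0.0, 0.0]
ft_force: [0.0, -0.0, 0.5]
grip_width: 0.066
grasp_force: 40.6
```

{"name": "step_arm", "arguments": {"moves": [[1,0,0,-0.7,0,0,0],[1,0,0,-1.3,0,0,0],[1,0,0,-1.3,0,0,0]]}}

```text
clock: 8.3
position: [0.528, -0.1949, 0.0855]
ee_rot: [0.993, 0.12, 0.001, 0.0]
ft_force: [-3.2, 1.4, 12.8]
grip_width: 0.067
grasp_force: 42.9
```

{"name": "step_arm", "arguments": {"moves": [[1,0,0,-0.7,0,0,0],[1,0,0,-1.2,0,0,0],[1,0,0,-1.2,0,0,0]]}}

```text
clock: 8.6
position: [0.5282, -0.1952, 0.0854]
ee_rot: [0.993, 0.119, 0.001, 0.0]
ft_force: [-8.7, 2.1, 26.8]
grip_width: 0.056
grasp_force: 44.9
```

{"name": "step_arm", "arguments": {"moves": [[1,0,0,1.6,0,0,0],[1,0,0,1.6,0,0,0],[0.92,0,0,1.6,0,0,0],[0.85,0,0,1.6,0,0,0],[0.75,0,0,1.6,0,0,0],[0.65,0,0,1.6,0,0,0],[0.65,0,0,1.6,0,0,0],[0.65,0,0,1.6,0,0,0]]}}

```text
clock: 9.4
position: [0.5274, -0.1944, 0.0845]
ee_rot: [0.993, 0.12, 0.0, 0.0]
ft_force: [-0.1, 0.8, -0.7]
grip_width: 0.347
grasp_force: 0.0
```

{"name": "step_arm", "arguments": {"moves": [[0.65,0,0,10,0,0,0],[0.65,0,0,25,0,0,0],[0.65,0,0,45,0,0,0],[0.65,0,0,75,0,0,0],[0.65,0,0,110,0,0,0],[0.65,0,0,140,0,0,0]]}}

```text
clock: 10.0
position: [0.5275, -0.195, 0.2277]
ee_rot: [0.993, 0.119, 0.001, 0.0]
ft_force: [1.4, -0.7, -0.6]
grip_width: 0.35
grasp_force: 0.0
```

```bash
python3 - <<'E'
from geo import *
o=diff(easel_pose(.055,.1)); print(o["joint_pos"].round(2)); diff(easel_pose(.055,0.))
from workcell import manip
s=manip.camera("side")["image"]
cv2.imwrite("pics/p1.png",cv2.resize(s[200:300,280:380],None,fx=5,fy=5,interpolation=cv2.INTER_CUBIC))
E
```

```text
t 10.0 tgt [466. 256. 169.] shift [-61.8 450.7 -58.8] turn [-0.292 -0.504  1.578] F [ 1.4 -0.7 -0.6] w 0.35 g 0.0
[-0.5   0.26  0.92  1.68 -0.21  1.31 -0.87]
t 10.0 tgt [514. 270.  82.] shift [ -13.9  464.9 -145.4] turn [-0.292 -0.504  1.578] F [ 1.4 -0.7 -0.6] w 0.35 g 0.0
```

View pics/p1.png

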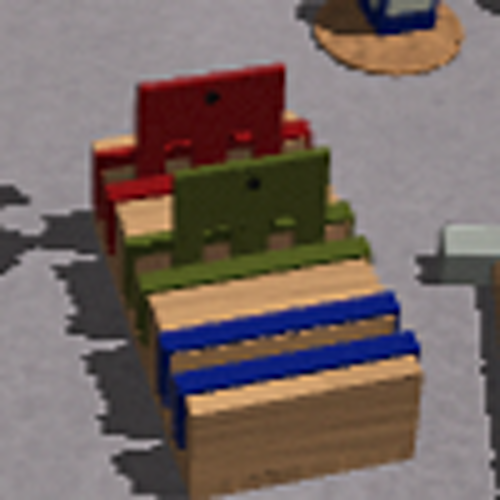

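{"name": "step_arm", "arguments": {"moves": [[0.4,-5,37,0,-0.024,-0.042,0.131],[0.4,-10,75,0,-0.049,-0.084,0.263],[0.4,-15,112,0,-0.073,-0.126,0.395],[0.4,-20,150,0,-0.097,-0.168,0.526],[0.4,-26,188,0,-0.122,-0.21,0.658],[0.4,-31,225,0,-0.146,-0.252,0.789],[0.4,-36,263,0,-0.17,-0.294,0.92],[0.4,-41,300,0,-0.195,-0.336,1.052],[0.4,-46,338,0,-0.219,-0.378,1.184],[0.4,-51,375,0,-0.243,-0.42,1.315]]}}

```text
clock: 11.05
position: [0.4763, 0.1819, 0.2259]
ee_rot: [0.684, 0.693, 0.18, 0.135]
ft_force: [0.6, 0.2, -0.9]
grip_width: 0.6
grasp_force: 0.0
```

```bash
python3 - <<'E'
from geo import *
o=diff(easel_pose(.055,.1)); print(o["joint_pos"].round(2)); diff(easel_pose(.055,0.))
E
```

```text
t 11.1 tgt [466. 256. 169.] shift [-10.6  73.8 -57. ] turn [-0.048 -0.082  0.259] F [ 0.6  0.2 -0.9] w 0.6 g 0.0
[-1.05 -0.29  0.41  2.15  0.42  0.88 -0.83]
t 11.1 tgt [514. 270.  82.] shift [  37.3   88.  -143.6] turn [-0.048 -0.082  0.259] F [ 0.6  0.2 -0.9] w 0.6 g 0.0
```

{"name": "step_arm", "arguments": {"moves": [[0.4,-5,37,-5,-0.024,-0.041,0.13],[0.4,-10.6,73.8,-20,-0.048,-0.082,0.259],[0.4,-10.6,73.8,-45,-0.048,-0.082,0.259],[0.4,-10.6,73.8,-57,-0.048,-0.082,0.259],[0.4,-10.6,73.8,-57,-0.048,-0.082,0.259],[0.4,-10.6,73.8,-57,-0.048,-0.082,0.259],[0.4,-10.6,73.8,-57,-0.048,-0.082,0.259]]}}

```text
clock: 11.75
position: [0.4666, 0.2545, 0.1691]
ee_rot: [0.58, 0.772, 0.207, 0.155]
ft_force: [0.0, 0.2, -0.4]
grip_width: 0.594
grasp_force: 0.0
```

```bash
python3 - <<'E'
from geo import *
o=diff(easel_pose(.055,.1)); print(o["joint_pos"].round(2)); diff(easel_pose(.055,0.))
from workcell import manip
t=manip.camera("top")["image"][150:240,210:310]
h=cv2.cvtColor(t,cv2.COLOR_BGR2HSV); 
m=((h[...,0]>105)&(h[...,0]<130)&(h[...,1]>120)&(h[...,2]>40)).astype(np.uint8)
n,l,st,c=cv2.connectedComponentsWithStats(m);print([(s[:5].tolist()) for s in st[1:] if s[4]>10])
E
```

```text
t 11.8 tgt [466. 256. 169.] shift [-0.9  1.2 -0.2] turn [-0.001 -0.001  0.005] F [ 0.   0.2 -0.4] w 0.594 g 0.0
[-1.12 -0.19  0.36  2.24  0.49  0.66 -0.79]
t 11.8 tgt [514. 270.  82.] shift [ 47.1  15.4 -86.8] turn [-0.001 -0.001  0.005] F [ 0.   0.2 -0.4] w 0.594 g 0.0
[[25, 41, 23, 21, 208]]
```

{"name": "step_arm", "arguments": {"moves": [[0.4,11,4.5,-22,0,0,0.002],[0.4,23,8,-44,0,0,0.004],[0.4,33,11,-62,0,0,0.004],[0.4,41,13.5,-76,0,0,0.004],[0.4,47,15.4,-86.5,0,0,0.004],[0.4,47,15.4,-86.5,0,0,0.004],[0.4,47,15.4,-86.5,0,0,0.004]]}}

```text
clock: 12.5
position: [0.5131, 0.2698, 0.0817]
ee_rot: [0.578, 0.774, 0.206, 0.154]
ft_force: [-0.5, -0.4, 1.0]
grip_width: 0.601
grasp_force: 0.0
```

```bash
python3 - <<'E'
from geo import *
diff(easel_pose(.055,0.))
E
```

```text
t 12.5 tgt [514. 270.  82.] shift [0.6 0.1 0.6] turn [ 0.001 -0.002  0.001] F [-0.5 -0.4  1. ] w 0.601 g 0.0
```

{"name": "step_arm", "arguments": {"moves": [[1,0.6,0,0.6,0,0,0],[1,0.6,0,0.6,0,0,0],[1,0.6,0,0.6,0,0,0],[1,0.6,0,0.6,0,0,0],[1,0.6,0,0.6,0,0,0],[1,0.6,0,0.6,0,0,0]]}}

```text
clock: 13.1
position: [0.5144, 0.2705, 0.083]
ee_rot: [0.578, 0.774, 0.207, 0.154]
ft_force: [1.1, 0.2, 6.7]
grip_width: 0.063
grasp_force: 40.6
```

```bash
python3 - <<'E'
from geo import *
diff(easel_pose(.055,0.));diff(easel_pose(.055,.12))
E
```

```text
t 13.1 tgt [514. 270.  82.] shift [-0.8 -0.6 -0.6] turn [-0.001 -0.001  0.   ] F [1.1 0.2 6.7] w 0.063 g 40.6
t 13.1 tgt [456. 253. 186.] shift [-58.3 -17.6 103.3] turn [-0.001 -0.001  0.   ] F [1.1 0.2 6.7] w 0.063 g 40.6
```

{"name": "step_arm", "arguments": {"moves": [[1,-4,-1.2,7,0,0,0],[1,-11,-3.2,19,0,0,0],[1,-20,-5.8,35,0,0,0],[1,-30,-8.7,53,0,0,0],[1,-40,-12,70,0,0,0],[1,-50,-15,88,0,0,0],[1,-58,-17,102,0,0,0],[1,-58,-17,115,0,0,0],[1,-58,-17,140,0,0,0],[1,-58,-17,165,0,0,0]]}}

```text
clock: 14.1
position: [0.4546, 0.2521, 0.2466]
ee_rot: [0.578, 0.774, 0.205, 0.154]
ft_force: [-0.1, 0.8, -1.2]
grip_width: 0.063
grasp_force: 40.3
```

```bash
python3 - <<'E'
from geo import *
o=diff(rack_pose(-.075,.18)); print(o["joint_pos"].round(2))
E
```

```text
t 14.1 tgt [ 563. -340.  252.] shift [ 108.9 -592.3    5.4] turn [ 0.289  0.501 -1.577] F [-0.1  0.8 -1.2] w 0.063 g 40.3
[-1.15 -0.31  0.34  2.15  0.46  0.87 -0.74]
```

{"name": "step_arm", "arguments": {"moves": [[1,4,-39,8,0.022,0.038,-0.12],[1,8,-79,15,0.044,0.076,-0.24],[1,13,-118,20,0.066,0.114,-0.36],[1,20,-158,20,0.088,0.153,-0.48],[1,28,-197,20,0.11,0.191,-0.6],[1,36,-237,20,0.132,0.229,-0.72],[1,44,-276,20,0.154,0.267,-0.84],[1,52,-316,20,0.176,0.305,-0.96],[1,60,-355,20,0.198,0.343,-1.08],[1,68,-395,20,0.22,0.381,-1.2]]}}

```text
clock: 15.1
position: [0.5229, -0.1433, 0.2667]
ee_rot: [0.951, 0.302, 0.055, 0.041]
ft_force: [1.6, 0.2, -2.7]
grip_width: 0.066
grasp_force: 40.3
```

```bash
python3 - <<'E'
from geo import *
o=diff(rack_pose(-.075,.18)); print(o["joint_pos"].round(2))
E
```

```text
t 15.1 tgt [ 563. -340.  252.] shift [  40.5 -197.   -14.7] turn [ 0.068  0.121 -0.373] F [ 1.6  0.2 -2.7] w 0.066 g 40.3
[-0.81 -0.02  0.99  1.79  0.04  1.23 -0.79]
```

{"name": "step_arm", "arguments": {"moves": [[1,8,-39,0,0.014,0.024,-0.075],[1,16,-79,0,0.027,0.048,-0.15],[1,24,-118,0,0.041,0.072,-0.224],[1,32,-158,-5,0.054,0.097,-0.3],[1,40.5,-190,-10,0.068,0.121,-0.373],[1,40.5,-197,-14.7,0.068,0.121,-0.373],[1,40.5,-197,-14.7,0.068,0.121,-0.373],[1,40.5,-197,-14.7,0.068,0.121,-0.373],[1,40.5,-197,-14.7,0.068,0.121,-0.373]]}}

```text
clock: 16.0
position: [0.5646, -0.3374, 0.2527]
ee_rot: [0.992, 0.124, 0.001, 0.001]
ft_force: [-1.4, 1.0, -1.4]
grip_width: 0.069
grasp_force: 40.3
```

```bash
python3 - <<'E'
from geo import *
o=diff(rack_pose(-.075,.078)); print(o["joint_pos"].round(2))
E
```

```text
t 16.0 tgt [ 563. -340.  150.] shift [  -1.1   -2.8 -102.7] turn [ 0.001  0.002 -0.007] F [-1.4  1.  -1.4] w 0.069 g 40.3
[-0.21  0.57  1.04  1.38 -0.49  1.46 -0.52]
```

{"name": "step_arm", "arguments": {"moves": [[1,0,-1,-15,0,0.001,-0.003],[1,0,-1,-35,0,0.001,-0.003],[1,0,-1,-55,0,0.001,-0.003],[1,0,-1,-75,0,0.001,-0.003],[1,0,-1,-92,0,0.001,-0.003],[1,0,-1,-102,0,0.001,-0.003],[1,0,-1,-102,0,0.001,-0.003],[1,0,-1,-102,0,0.001,-0.003]]}}

```text
clock: 16.8
position: [0.5642, -0.3403, 0.1505]
ee_rot: [0.993, 0.121, -0.0, 0.001]
ft_force: [0.2, 0.2, -0.4]
grip_width: 0.065
grasp_force: 40.3
```

```bash
python3 - <<'E'
from geo import *
o=diff(rack_pose(-.075,.078)); print(o["joint_pos"].round(2))
from workcell import manip
s=manip.camera("side");x0,y0=280,210
a=cv2.resize(s["image"][y0:y0+100,x0:x0+100],None,fx=6,fy=6,interpolation=cv2.INTER_CUBIC)
q=proj("side",pose(RACK,[[x,-.078,z] for x,z in((-.042,.078),(.042,.078),(.042,.188),(-.042,.188))]));print(q)
cv2.imwrite("pics/h2.png",a);print(((q-[x0,y0]+.5)*6).round())
E
```

```text
t 16.8 tgt [ 563. -340.  150.] shift [-0.8  0.1 -0.5] turn [ 0.003 -0.    -0.001] F [ 0.2  0.2 -0.4] w 0.065 g 40.3
[-0.2   0.64  0.99  1.51 -0.54  1.29 -0.48]
[[321.19672426 267.13537633]
 [353.12828871 261.47309533]
 [356.1625269  227.54952829]
 [322.26936198 232.90058194]]
[[250. 346.]
 [442. 312.]
 [460. 108.]
 [257. 140.]]
```

View pics/h2.png

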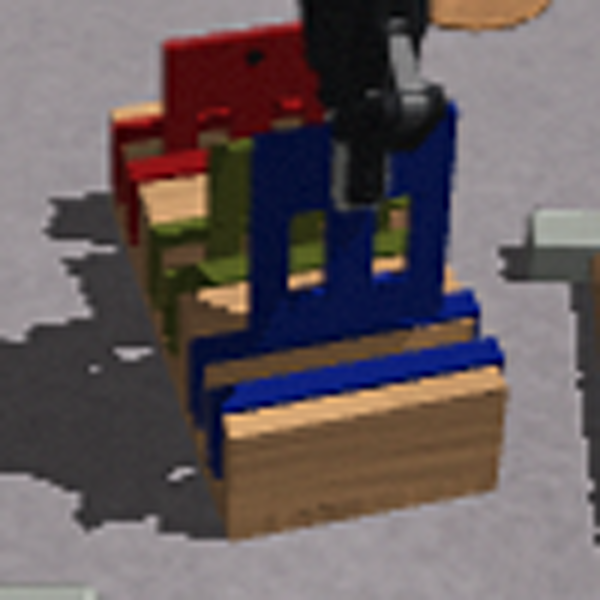

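The blue plate hangs where predicted (left edge at crop x≈250, right top corner at about (457,106)), over its slot. Lowering.

{"name": "step_arm", "arguments": {"moves": [[1,-0.5,0,-5,0,0,0],[1,-0.8,0,-11,0,0,0],[1,-0.8,0,-17,0,0,0],[1,-0.8,0,-23,0,0,0],[1,-0.8,0,-29,0,0,0],[1,-0.8,0,-35,0,0,0],[1,-0.8,0,-40,0,0,0],[1,-0.8,0,-40,0,0,0]]}}

```text
clock: 17.65
position: [0.5629, -0.34, 0.1091]
ee_rot: [0.993, 0.121, -0.001, 0.001]
ft_force: [-0.7, 0.7, -0.8]
grip_width: 0.061
grasp_force: 40.3
```

{"name": "step_arm", "arguments": {"moves": [[1,0,0,-6,0,0,0],[1,0,0,-12,0,0,0],[1,0,0,-18,0,0,0],[1,0,0,-22,0,0,0],[1,0,0,-23,0,0,0],[1,0,0,-23,0,0,0]]}}

```text
clock: 18.25
position: [0.5631, -0.3403, 0.0869]
ee_rot: [0.993, 0.121, -0.001, 0.001]
ft_force: [-0.0, 0.1, -0.2]
grip_width: 0.066
grasp_force: 40.3
```

{"name": "step_arm", "arguments": {"moves": [[1,0,0,-1,0,0,0],[1,0,0,-2,0,0,0],[1,0,0,-2,0,0,0]]}}

```text
clock: 18.55
position: [0.5633, -0.3403, 0.0851]
ee_rot: [0.993, 0.121, -0.0, 0.001]
ft_force: [-0.1, -0.5, -0.7]
grip_width: 0.065
grasp_force: 40.4
```

{"name": "step_arm", "arguments": {"moves": [[1,0,0,-0.7,0,0,0],[1,0,0,-1.3,0,0,0],[1,0,0,-1.3,0,0,0]]}}

```text
clock: 18.85
position: [0.5635, -0.3407, 0.0849]
ee_rot: [0.993, 0.121, 0.0, 0.002]
ft_force: [-1.0, 1.4, 7.7]
grip_width: 0.064
grasp_force: 41.7
```

Touching the floor; press slightly more to confirm, then back off and release.

{"name": "step_arm", "arguments": {"moves": [[1,0,0,-0.6,0,0,0],[1,0,0,-0.8,0,0,0],[1,0,0,-0.8,0,0,0]]}}

```text
clock: 19.15
position: [0.5636, -0.3408, 0.0849]
ee_rot: [0.993, 0.121, 0.0, 0.002]
ft_force: [-3.7, 3.6, 15.2]
grip_width: 0.067
grasp_force: 42.7
```

{"name": "step_arm", "arguments": {"moves": [[1,0,0,1.2,0,0,0],[1,0,0,1.2,0,0,0],[0.92,0,0,1.2,0,0,0],[0.85,0,0,1.2,0,0,0],[0.75,0,0,1.2,0,0,0],[0.65,0,0,1.2,0,0,0],[0.65,0,0,1.2,0,0,0],[0.65,0,0,1.2,0,0,0]]}}

```text
clock: 19.95
position: [0.5632, -0.3402, 0.0841]
ee_rot: [0.993, 0.121, -0.001, 0.001]
ft_force: [0.6, 0.5, -0.6]
grip_width: 0.351
grasp_force: 0.0
```

{"name": "step_arm", "arguments": {"moves": [[0.65,0,0,10,0,0,0],[0.65,0,0,25,0,0,0],[0.65,0,0,45,0,0,0],[0.65,0,0,75,0,0,0],[0.65,0,0,110,0,0,0],[0.65,0,0,150,0,0,0],[0.65,0,0,160,0,0,0],[0.65,0,0,160,0,0,0],[0.65,0,0,160,0,0,0]]}}

```text
clock: 20.85
position: [0.563, -0.34, 0.2436]
ee_rot: [0.993, 0.121, -0.001, 0.001]
ft_force: [0.3, -0.8, 0.8]
grip_width: 0.352
grasp_force: 0.0
```

```bash
python3 - <<'E'
from geo import *
from workcell import manip
s=manip.camera("side")["image"]; s0=C["side"]["image"]
# compare blue & red plate tops with the expected standing place (bottom z=12)
h=cv2.cvtColor(s,cv2.COLOR_BGR2HSV)
for nm,ys,ok in(("red",.075,lambda H:(H<10)|(H>170)),("blue",-.075,lambda H:(H>105)&(H<130))):
    q=proj("side",pose(RACK,[[x,ys-.003,z] for x,z in((-.042,.072),(.042,.072),(.042,.122),(-.042,.122))]))
    m=np.zeros(s.shape[:2],np.uint8);cv2.fillPoly(m,[q.round().astype(int)],1)
    big=cv2.dilate(m,np.ones((9,9)));c=(ok(h[...,0])&(h[...,1]>110)).astype(np.uint8)
    print(nm,"inside",m.sum(),"coloured",(m*c).sum(), q.round(1).tolist())
    if nm=="blue":
        y0,x0=215,315
        for r in s[y0:272:2]: pass
        for y in range(238,272): print(y,"".join("#" if c[y,x] else "." for x in range(310,365)))
    else:
        for y in range(208,240): print(y,"".join("#" if c[y,x] else "." for x in range(295,350)))
d=np.abs(s.astype(int)-s0).max(2)>60;ys,xs=np.nonzero(d);print(d[130:300,370:480].sum(),d[260:310,195:275].sum(),d[170:220,340:372].sum())
print(manip.get_obs()["ft_force"].round(1))
E
```

```text
red inside 452 coloured 438 [[306.9, 231.8], [335.8, 227.3], [336.5, 213.1], [306.9, 217.5]]
208 .......................................................
209 .......................................................
210 .......................................................
211 .......................................................
212 .......................................................
213 ....................................######.............
214 .............................#############.............
215 ......................####################.............
216 ................##########################.............
217 ............##############################.............
218 ............##############################.............
219 .............##############.##############.............
220 .............#############################.............
221 .............#############################.............
222 .............#############################.............
223 .............#############################.............
224 .............##############################
[... 2374 characters left out ...]
#######.....
261 ...........#######################################.....
262 ...........#######################################.....
263 ............################################...........
264 ...........################################......#.....
265 .........########################...#######......#.....
266 ...############################......######......#.##..
267 ..#############################......######..########..
268 ..###############......########......#################.
269 ..###############......########...####################.
270 ..###......######......###############################.
271 ..##.......######.....##########################.......
0 1593 423
[-0.3  0.1 -1.3]
```

{"name": "step_arm", "arguments": {"moves": [[0.65,0,20,40,0,0,0],[0.65,-10,60,70,0,0,0],[0.65,-30,100,100,0,0,0],[0.65,-50,140,120,0,0,0],[0.65,-60,180,130,0,0,0],[0.65,-80,220,130,0,0,0],[0.65,-90,260,130,0,0,0],[0.65,-100,300,130,0,0,0],[0.65,-110,340,130,0,0,0],[0.65,-110,340,130,0,0,0]]}}

```text
clock: 21.9
position: [0.4512, 0.0061, 0.3732]
ee_rot: [0.992, 0.126, -0.001, 0.001]
ft_force: [0.2, 0.6, 1.4]
grip_width: 0.349
grasp_force: 0.0
```

```bash
python3 - <<'E'
from geo import *
from workcell import manip
for n in("side","top"):
    s=manip.camera(n)["image"]; s0=C[n]["image"]
    d=(cv2.blur(np.abs(s.astype(int)-s0).max(2).astype(np.float32),(3,3))>25).astype(np.uint8)
    k,l,st,c=cv2.connectedComponentsWithStats(d);print(n,[s[:5].tolist() for s in st[1:] if s[4]>15])
E
```

```text
side [[44, 0, 203, 213, 13300], [211, 0, 35, 80, 1572], [277, 0, 32, 104, 2287], [306, 135, 30, 45, 221], [61, 161, 73, 64, 1535], [292, 160, 17, 13, 139], [300, 174, 17, 15, 169], [299, 212, 39, 24, 629], [312, 247, 43, 27, 762], [21, 263, 6, 10, 44]]
top [[430, 178, 10, 29, 95], [267, 183, 24, 14, 149], [234, 191, 25, 21, 362], [386, 195, 7, 23, 64], [268, 204, 24, 16, 267], [236, 212, 24, 18, 254], [303, 220, 6, 11, 41], [320, 222, 32, 17, 241], [358, 239, 8, 15, 59], [292, 251, 109, 149, 4228], [43, 300, 101, 65, 3273], [140, 334, 12, 4, 16], [155, 338, 9, 4, 16], [166, 342, 27, 10, 54], [95, 352, 211, 48, 3165], [235, 390, 13, 10, 35], [282, 396, 15, 4, 37]]
```

```bash
python3 -c "
from workcell import manip
print(manip.hand_in())"
```

```text
the job is handed in; nothing more can be done
None
```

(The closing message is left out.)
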